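# Wind the bath stirrer and crack the vent cap

### The job

Get the solvent bath running: wind the stirrer's key on the bath lid clockwise (seen from above) until it comes to its stop. Then screw the knurled vent cap beside it clockwise all the way down until it bottoms out, back it off a quarter turn so that the bath can vent, and finish still holding the cap in the fingers, at that setting. Leave everything else on the lid and bench where it is.

Things in the scene. Friction and masses are not known exactly. Their poses are not given: they have to be found in the camera images.
- bath: White insulated bath standing on the bench, fixed, 304 x 364 mm, its flat steel lid 170 mm above the bench; the drive and the vent port stand on this lid, either may be the left or the right one. Origin at the centre of its underside, x and y along its sides, z up. Two smooth low black plugs (40 mm wide, 13 mm high) near its far corners are not part of the job, nor are the small glass jar and rubber ring lying on the lid.
- key (a joint): Winding angle of the stirrer key in rad: 0 unwound, grows clockwise seen from above, stop at 2.4 (fully wound). Starts at 0 to 0.5. The axis is vertical. Turning takes 0.05 to 0.07 N m against a weak spring; a brake keeps the key where it is let go. One grasp cannot turn it all the way; let go and regrasp.
- key_grip (a point): Grip point of the stirrer key, on its turning axis, 60 mm above the lid: a steel plate on edge, 40 mm long along this point's x axis, 10 mm thick along its y axis, from 14 mm below to 16 mm above the point, z up; it turns with the key. It stands on a round aluminium drive housing 72 mm wide and 28 mm high (its flat top 32 mm below the point).
- cap (a joint): Angle of the vent cap in rad: 0 is bottomed out (firm stop), grows anticlockwise seen from above as the cap is unscrewed; a quarter turn is 1.571. Starts at 1.95 to 2.7; far limit 5.5. The axis is vertical. Turning takes about 0.05 N m; it stays where it is let go. It rises 1.27 mm per rad.
- cap_center (a point): Centre of the vent cap, on its axis, half-way up: a round grey plastic knurled cap 44 mm in diameter and 30 mm high, on a steel port with a 60 mm wide, 5 mm thick foot. The point lies 31 mm above the lid when bottomed out, up to 4 mm more at the start. The x axis points along the raised metal rib on the cap's top (22 mm long, from the axis to the rim, 6 mm wide and 6 mm high), z up; it turns with the cap.
- weighing_jar: Bystander: small glass jar with a white lid, 32 mm wide, 34 mm high, loose on the lid's far part; leave alone. Origin at the centre of its underside.
- seal: Bystander: black rubber ring, 32 mm wide, 8 mm high, loose on the lid's near part; leave alone. Origin at the centre of its underside.
- bottle: Bystander: amber bottle, 70 mm wide, 150 mm high, on the bench; leave alone. Origin at the centre of its underside.
- beaker: Bystander: glass beaker, 70 mm wide, 85 mm high, on the bench; leave alone. Origin at the centre of its underside.
- spatula: Bystander: spatula 190 mm long lying on the bench; leave alone.
- bosshead: Bystander: aluminium clamp boss, about 90 x 45 x 30 mm, lying on the bench; leave alone. Origin under its block's centre.
- dish: Bystander: shallow glass dish, 90 mm wide, 18 mm high, on the bench; leave alone. Origin at the centre of its underside.

How it is judged:
By the outcome, as a careful person would: the job done as asked, in the order asked, and still so for the second after the job is handed in, while the arm keeps its last pose, push and grip.
It also fails if it takes over 72 s, if anything falls off the work surface, if the arm or the gripper's body presses on something with over 40 N, if the wrist force passes 120 N, or if a joint passes its speed limit or range.

### The arm

A 7-joint arm with a two-finger parallel gripper is mounted at the origin on the work surface. World frame = base frame: x ahead of the robot, y to its left, z up, the work surface at z = 0. Lengths are in m, angles in rad, forces in N, time in s.
With the tool pointing down it reaches from about 0.4 to 0.875 m from the base axis. Payload 19.3 kg.
Tool frame: the origin (TCP) lies between the finger pads; the fingertips stand bot.tcp_to_tips ahead of it and the grasp point (between the pads) is the TCP (bot.tcp_to_tips is the distance from the TCP to the fingertips, in m); z points along the fingers, y is the line along which they close (so a half turn about z gives the same grasp; the last joint's range is limited). The gripper opens to 85 mm and grips with 20 to 120 N. Pads are 22 mm wide; open, the fingers measure 114 mm over their backs; the gripper's body (76 mm by 85 mm) begins 54 mm behind the grasp point. The pads swing forward as they close: fully open they stand 13 mm farther back than shut.
Start: joints at [1.152, 0.521, -0.036, 1.599, 0.021, 1.021, -0.113], TCP at [0.214, -0.587, 0.25] pointing down, gripper open.
Joint ranges: [-2.91, 2.91], [-0.3, 2.13], [-1.5, 1.42], [0.17, 2.43], [-1.26, 4.41], [0.16, 1.93], [-2.52, 2.52]. Speed limits (rad/s): [1.89, 1.89, 2.39, 2.39, 3.01, 3.01, 3.01].

### API

Orientations are given as [roll, pitch, yaw] about the fixed x, y, z axes, in that order (R = Rz(yaw) Ry(pitch) Rx(roll)).
In Python, from workcell import telemetry, grab_frame, bot gives the robot as it stands. The module is installed in compiled form; this text tells all that it offers.
- The arm moves only by the shell command python3 -m crank 'ROWS' [FORCE]. ROWS is text: rows parted by semicolons, each of 7 numbers parted by spaces: the finger opening in m, from 0 to 0.0854, then the shift along the tool's x, y, z in m, then the turn, a rotation vector about the tool's x, y, z in degrees. A call has exactly 8 rows; each row shifts and turns the commanded pose from where the row before left it, along the tool's axes as they then stand; what a row does not reach is not made up. A row lasts 1/12 s, in which the tool goes at most 41.7 mm and 7.16 degrees, less where a joint would pass 70% of its speed; a pose out of reach is approached as far as the arm can. A call with a gripper value outside its range is refused whole. The fingers move at their own pace and stop on an object; FORCE is the grip in N (left out, the last holds). Time passes only in rows, so rows that do not move let the fingers close, or fill a call up. It gives the time, the measured TCP pose, the force, the opening and the grip force at its end, in the units of the state.
- telemetry.observe(): the state, without advancing time (a new reading comes with each control period).
- grab_frame(name): name is "scene" or "top"; returns a dict with "pixels" (384x512x3 uint8, red, green, blue), "depth" (384x512 float32, m along the optical axis (not along the pixel's ray), 0 where there is no reading), "vertical_fov" (degrees; the focal length in pixels is half the picture's height over the tangent of half this angle, whatever the lens; pixels are square), "cx", "cy" (the principal point, pixels), "distortion" ([k1, k2, p1, p2, k3] as OpenCV has them; the pictures are not rectified), "R" (3x3) and "t" (3): a world point X has camera coordinates R X + t. Camera axes: x right, y down, z forward; pixel columns grow to the right and rows downward; lengths in m; the calibration is good to about 2 mm. A picture is of the moment at which its call begins.
- bot.job_done(): hands the job in; it is judged then, once.
The state is a dict: "clock": time; "qpos": joint angles; "qd": joint speeds; "joint_efforts": joint torques, N m; "position": TCP position; "tool_rot": TCP orientation; "force": force on the tool from outside, world axes, zero at the start; "moment": the same for the moment, N m; "grip_width": finger opening in m; "finger_force": force on a finger pad.
Only numpy, scipy, OpenCV 4.12 (cv2) and the standard library are available. Lean on these libraries where they do the work, as an engineer would, in place of code of your own. Each camera call takes 0.05 s, during which the arm holds its last target. There are 200 camera calls.

## Working session

There is one attempt and no reset: what is moved stays moved. The work goes in short steps, Python scripts to look and compute and a shell command to move; the robot and the scene stay as the last step left them, time stands still between calls to the robot, and variables do not carry over. Pictures are saved under pics/ and viewed, at most 10 in all, crops included, and the job is handed in when it is done.

```bash
mkdir -p pics; cat > h.py <<'E'
import numpy as np, cv2
from workcell import telemetry, grab_frame, bot
def K(f):
    F=f["pixels"].shape[0]/2/np.tan(np.radians(f["vertical_fov"])/2)
    return np.array([[F,0,f["cx"]],[0,F,f["cy"]],[0,0,1.]])
def cloud(f):
    h,w=f["depth"].shape
    u,v=np.meshgrid(np.arange(w),np.arange(h))
    p=np.stack([u,v],-1).reshape(-1,1,2).astype(float)
    n=cv2.undistortPoints(p,K(f),np.array(f["distortion"],float)).reshape(h,w,2)
    d=f["depth"]
    c=np.concatenate([n*d[...,None],d[...,None]],-1)
    return (c-np.array(f["t"]))@np.array(f["R"])   # R^T(c-t)
E
python3 - <<'E'
from h import *
for n in("scene","top"):
    f=grab_frame(n); cv2.imwrite(f"pics/{n}0.png",f["pixels"][...,::-1]); np.savez(f"{n}0.npz",**f)
    print(n,f["vertical_fov"],f["R"],f["t"])
s=telemetry.observe();print(s,bot.tcp_to_tips)
E
```

```text
scene 48.108666597788456 [[ 0.23906881  0.97094635  0.01045396]
 [ 0.82087604 -0.19634397 -0.5362943 ]
 [-0.51866042  0.13679264 -0.84396632]] [-0.15578064 -0.34709474  1.76300234]
top 55.13074838585711 [[ 0.00545092 -0.99988818 -0.01392536]
 [-0.98898692 -0.00333078 -0.14796548]
 [ 0.14790255  0.01457855 -0.98889448]] [0.02202053 0.57157892 1.45026425]
{'clock': 0.1, 'qpos': array([ 1.15180423,  0.52194419, -0.03631168,  1.59994859,  0.02121806,
        1.02109596, -0.11282132]), 'qd': array([ 2.25481271e-04, -2.30233993e-03, -1.24223255e-03, -3.85817838e-05,
        4.17446249e-04, -3.41181468e-04, -6.95637158e-04]), 'joint_efforts': array([ 3.86070460e-03, -9.28491282e+01,  1.98404521e+00, -3.70531762e+01,
        1.80923537e-02,  5.45684423e-03,  8.35928950e-05]), 'position': array([ 0.21346235, -0.58711835,  0.24979069]), 'tool_rot': array([-3.14058628e+00,  9.37594859e-05,  3.48755582e-01]), 'force': array([ 0.02402605, -0.88629613, -0.23413139]), 'moment': array([-0.03618636, -0.00466309, -0.03378872]), 'finger_force': 0.0, 'grip_width': 0.08599681716032789} 0.019
```

View pics/top0.png

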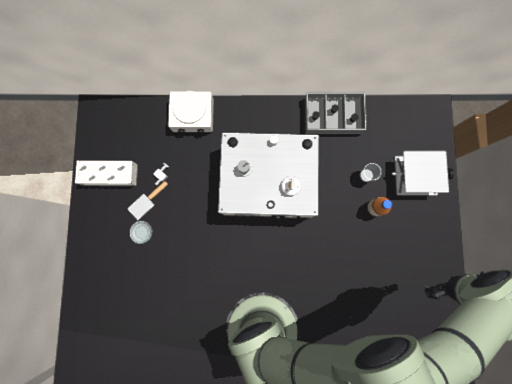

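View pics/scene0.png

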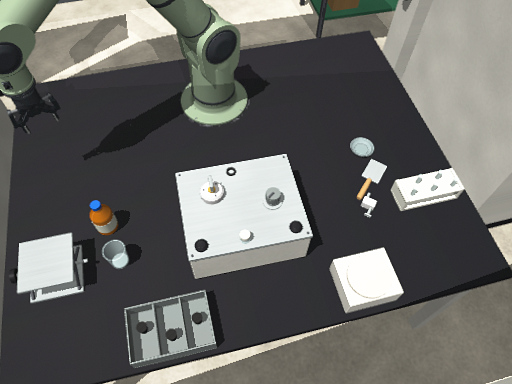

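The top view shows the key drive at about (291,186), the cap at (243,167), the jar at (273,141) and the ring at (270,204). In the scene view the key is at (211,187) and the cap at (273,196). Next I'll measure them from depth.

```bash
cat > meas.py <<'E'
from h import *
import sys
def load(n): return dict(np.load(n+"0.npz"))
fs={n:load(n) for n in("scene","top")} if len(sys.argv)<2 else {n:grab_frame(n) for n in("scene","top")}
tiles=[]
for n,f in fs.items():
    P=cloud(f); z=P[...,2]; ok=f["depth"]>0
    box=ok&(P[...,0]>.3)&(P[...,0]<.9)&(abs(P[...,1])<.35)
    lid=box&(abs(z-.17)<.006); q=P[lid]
    r=cv2.minAreaRect(q[:,:2].astype(np.float32)); print(n,"lid z",np.median(q[:,2]),"rect",r)
    above=(box&(z>.176)&(z<.26)).astype(np.uint8)
    k,l,st,c=cv2.connectedComponentsWithStats(above)
    for i in range(1,k):
        m=l==i
        if st[i,4]<15: continue
        p=P[m]; print(" comp",st[i],"mean",p.mean(0).round(4),"lo",p.min(0).round(3),"hi",p.max(0).round(3))
        for a,b in((.19,.202),(.202,.212),(.212,.25)):
            s=p[(p[:,2]>a)&(p[:,2]<b)]
            if len(s)>6:
                e=cv2.minAreaRect(s[:,:2].astype(np.float32)); w,V=np.linalg.eigh(np.cov(s[:,:2].T))
                print("   ",a,b,len(s),"mean",s.mean(0).round(4),"rect",np.round(e[0],4),np.round(e[1],4),"ax deg",round(np.degrees(np.arctan2(V[1,1],V[0,1])),1))
E
python3 meas.py
python3 - <<'E'
from h import *
a=cv2.imread("pics/top0.png")[145:215,215:325]; b=cv2.imread("pics/scene0.png")[165:225,190:300]
a=cv2.resize(a,(660,420),interpolation=cv2.INTER_CUBIC)[:290];b=cv2.resize(b,(660,360),interpolation=cv2.INTER_CUBIC)[:300]
cv2.imwrite("pics/crop0.png",np.vstack([a,b]))
E
```

```text
scene lid z 0.17045646136158638 rect ((0.5981314182281494, -0.022531762719154358), (0.36543047428131104, 0.3076469600200653), 88.69418334960938)
 comp [227 167  11   9  37] mean [ 0.4826 -0.0282  0.1791] lo [ 0.468 -0.043  0.176] hi [ 0.501 -0.01   0.183]
 comp [200 176  25  28 451] mean [ 0.5576 -0.1033  0.2016] lo [ 0.515 -0.138  0.176] hi [ 0.586 -0.067  0.251]
    0.19 0.202 301 mean [ 0.5557 -0.1036  0.1973] rect [ 0.552 -0.104] [0.0699 0.0677] ax deg 78.2
    0.202 0.212 36 mean [ 0.5483 -0.1026  0.2038] rect [ 0.5445 -0.1011] [0.0432 0.0532] ax deg 108.2
    0.212 0.25 55 mean [ 0.5547 -0.1029  0.2407] rect [ 0.5494 -0.1027] [0.0099 0.0422] ax deg 178.6
 comp [263 187  20  22 276] mean [0.6219 0.0678 0.2076] lo [0.591 0.041 0.176] hi [0.646 0.099 0.229]
    0.19 0.202 22 mean [0.6311 0.0648 0.1963] rect [0.6295 0.0658] [0.0393 0.0145] ax deg 69.4
    0.202 0.212 22 mean [0.6322 0.0667 0.2067] rect [0.631  0.0672] [0.0419 0.0151] ax deg 80.2
    0.212 0.25 170 mean [0.6176 0.0695 0.2193] rect [0.6147 0.0703] [0.0416 0.0468] ax deg 138.0
 comp [290 220  13  13 117] mean [0.7184 
[... 1276 characters left out ...]
an [0.5981 0.0651 0.2088] rect [0.599  0.0653] [0.0161 0.0348] ax deg 99.0
    0.212 0.25 120 mean [0.6138 0.0682 0.2189] rect [0.6136 0.0681] [0.044  0.0399] ax deg -160.0
 comp [281 176  20  20 309] mean [ 0.545  -0.1034  0.2021] lo [ 0.512 -0.137  0.176] hi [ 0.584 -0.069  0.251]
    0.19 0.202 226 mean [ 0.5462 -0.1044  0.197 ] rect [ 0.5482 -0.1043] [0.0657 0.0668] ax deg 86.5
    0.202 0.212 27 mean [ 0.5462 -0.1012  0.204 ] rect [ 0.5491 -0.105 ] [0.0547 0.0438] ax deg -148.4
    0.212 0.25 33 mean [ 0.5463 -0.1041  0.2444] rect [ 0.5464 -0.1039] [0.038  0.0084] ax deg -178.4
 comp [266 201   9   8  26] mean [ 0.4765 -0.0313  0.1792] lo [ 0.465 -0.043  0.176] hi [ 0.491 -0.014  0.184]
```

View pics/crop0.png

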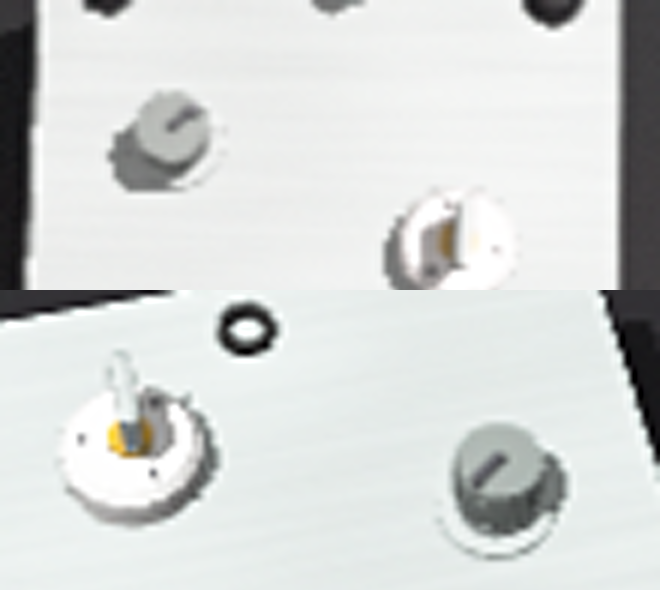

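```bash

python3 -m crank '0.085 0 0 -0.03 0 0 0;0.085 0 0 -0.03 0 0 0;0.085 0 0 -0.03 0 0 0;0.085 0.02 -0.0142 0 0 0 0;0.085 0.02 -0.0142 0 0 0 0;0.085 0.02 -0.0142 0 0 0 0;0.085 0.02 -0.0142 0 0 0 0;0.085 0.02 -0.0142 0 0 0 0'
python3 -m crank '0.085 0.02 -0.0142 0 0 0 0;0.085 0.02 -0.0142 0 0 0 0;0.085 0.02 -0.0142 0 0 0 0;0.085 0.02 -0.0142 0 0 0 0;0.085 0.02 -0.0142 0 0 0 0;0.085 0.02 -0.0142 0 0 0 0;0.085 0.02 -0.0142 0 0 0 0;0.085 0.02 -0.0142 0 0 0 0'
python3 -m crank '0.085 0.02 -0.0142 0 0 0 0;0.085 0.02 -0.0142 0 0 0 0;0.085 0.02 -0.0142 0 0 0 0;0.085 0.02 -0.0142 0 0 0 0;0.085 0.02 -0.0142 0 0 0 0;0.085 0.02 -0.0142 0 0 0 0;0.085 0.02 -0.0142 0 0 0 0;0.085 0.02 -0.0142 0 0 0 0'
python3 -m crank '0.085 0 0 0 0 0 -7;0.085 0 0 0 0 0 -7;0.085 0 0 0 0 0 -7;0.085 0 0 0 0 0 -7;0.085 0 0 0 0 0 -7;0.085 0 0 0 0 0 -7;0.085 0 0 0 0 0 -7;0.085 0 0 0 0 0 -7'
python3 -m crank '0.085 0 0 0 0 0 -7;0.085 0 0 0 0 0 -7;0.085 0 0 0 0 0 -7;0.085 0 0 0 0 0 -7;0.085 0 0 0 0 0 -7;0.085 0 0 0 0 0 -7;0.085 0 0 0 0 0 -7;0.085 0 0 0 0 0 0'
python3 -c "
from h import *
s=telemetry.observe();print(s['qpos'].round(3),s['position'],s['tool_rot'],s['force'],s['clock'])"
```

```text
clock: 0.77
position: [0.2837, -0.4853, 0.3401]
tool_rot: [-3.141, 0.0, 0.349]
force: [0.2, -0.0, -0.2]
grip_width: 0.0851
finger_force: 0.0
clock: 1.43
position: [0.3952, -0.3239, 0.3402]
tool_rot: [-3.141, 0.0, 0.349]
force: [-0.5, -0.9, -0.4]
grip_width: 0.0853
finger_force: 0.0
clock: 2.1
position: [0.5068, -0.1625, 0.3401]
tool_rot: [-3.141, 0.0, 0.349]
force: [0.3, -0.3, -0.1]
grip_width: 0.0848
finger_force: 0.0
clock: 2.77
position: [0.5062, -0.1636, 0.34]
tool_rot: [-3.141, -0.0, 1.332]
force: [0.4, 1.0, 0.1]
grip_width: 0.0848
finger_force: 0.0
clock: 3.43
position: [0.5062, -0.1637, 0.34]
tool_rot: [-3.141, -0.001, 2.188]
force: [0.3, -0.8, -0.5]
grip_width: 0.0851
finger_force: 0.0
[ 0.669  0.333 -0.607  1.705  0.204  1.168  0.624] [ 0.506231   -0.16367291  0.34002308] [-3.14137853e+00 -5.81930474e-04  2.18768347e+00] [ 0.28021507 -0.80666274 -0.45607132] 3.4333
```

```bash

python3 -m crank '0.085 0 0 0 0 0 -7;0.085 0 0 0 0 0 -7;0.085 0 0 0 0 0 -7;0.085 0 0 0 0 0 -7;0.085 0 0 0 0 0 -7;0.085 0 0 0 0 0 -7;0.085 0 0 0 0 0 -7;0.085 0 0 0 0 0 -4.2'
python3 -m crank '0.085 -0.01 0.015 0 0 0 0;0.085 -0.01 0.015 0 0 0 0;0.085 -0.01 0.015 0 0 0 0;0.085 -0.0095 0.016 0 0 0 0;0.085 0 0 0.02 0 0 0;0.085 0 0 0.02 0 0 0;0.085 0 0 0 0 0 0;0.085 0 0 0 0 0 0'
python3 - <<'E'
from h import *
s=telemetry.observe();print(s['qpos'].round(3),s['position'],s['tool_rot'])
E
python3 meas.py now | grep -A20 top | grep -A4 -E "comp"|head -60
```

```text
clock: 4.1
position: [0.5063, -0.1637, 0.3401]
tool_rot: [3.141, -0.0, 3.112]
force: [-1.1, 0.7, -0.5]
grip_width: 0.0848
finger_force: 0.0
clock: 4.77
position: [0.5475, -0.1039, 0.3]
tool_rot: [3.141, -0.002, 3.107]
force: [-0.7, 0.1, 0.3]
grip_width: 0.085
finger_force: 0.0
[ 0.644  0.454 -0.782  1.692  0.346  1.141  1.303] [ 0.54748427 -0.10389859  0.30002384] [ 3.14126177e+00 -1.65645124e-03  3.10708195e+00]
 comp [228 137  11  10  68] mean [0.7146 0.1116 0.1803] lo [0.696 0.092 0.176] hi [0.731 0.129 0.189]
 comp [270 136   8   9  60] mean [ 0.7148 -0.0412  0.2002] lo [ 0.703 -0.055  0.177] hi [ 0.729 -0.028  0.209]
    0.19 0.202 17 mean [ 0.7133 -0.0392  0.1994] rect [ 0.7163 -0.039 ] [0.0257 0.0222] ax deg 59.9
    0.202 0.212 36 mean [ 0.7168 -0.0423  0.2045] rect [ 0.7157 -0.0407] [0.0263 0.0258] ax deg 71.7
 comp [237 160  15  14 150] mean [0.6114 0.0684 0.2128] lo [0.591 0.042 0.176] hi [0.636 0.094 0.228]
    0.202 0.212 8 mean [0.596  0.0674 0.208 ] rect [0.5971 0.0659] [0.0101 0.0364] ax deg 94.5
    0.212 0.25 119 mean [0.6139 0.0682 0.2192] rect [0.6135 0.0679] [0.0445 0.0396] ax deg -149.9
 comp [280 182  11  14  76] mean [ 0.5346 -0.0837  0.1953] lo [ 0.512 -0.101  0.176] hi [ 0.559 -0.065  0.205]
    0.19 0.202 63 mean [ 0.5343 -0.0841  0.1966] rect [ 0.5359 -0.0826] [0.0503 0.0226] ax deg -154.0
 comp [267 200   8   9  28] mean [ 0.4788 -0.0292  0.1789] lo [ 0.465 -0.043  0.176] hi [ 0.494 -0.017  0.184]
```

```bash

python3 -m crank '0.085 0 0 0.012 0 0 0;0.085 0 0 0.012 0 0 0;0.085 0 0 0.012 0 0 0;0.085 0 0 0.012 0 0 0;0.085 0 0 0.012 0 0 0;0.085 0 0 0.01 0 0 0;0.085 0 0 0 0 0 0;0.085 0 0 0 0 0 0' 40
python3 -m crank '0.03 0 0 0 0 0 0;0.02 0 0 0 0 0 0;0.012 0 0 0 0 0 0;0.005 0 0 0 0 0 0;0.005 0 0 0 0 0 0;0.005 0 0 0 0 0 0;0.005 0 0 0 0 0 0;0.005 0 0 0 0 0 0' 40
python3 -m crank '0.005 0 0 0 0 0 0;0.005 0 0 0 0 0 0;0.005 0 0 0 0 0 0;0.005 0 0 0 0 0 0;0.005 0 0 0 0 0 0;0.005 0 0 0 0 0 0;0.005 0 0 0 0 0 0;0.005 0 0 0 0 0 0' 40
python3 -c "
from h import *
s=telemetry.observe();print(s['qpos'].round(3),s['position'],s['tool_rot'],s['force'],s['moment'],s['clock'])"
```

```text
clock: 5.53
position: [0.5477, -0.1037, 0.2298]
tool_rot: [3.141, -0.001, 3.11]
force: [-0.5, -0.8, -0.1]
grip_width: 0.0851
finger_force: 0.0
clock: 6.2
position: [0.5479, -0.1026, 0.2306]
tool_rot: [3.14, 0.0, 3.111]
force: [-0.8, 7.0, 3.5]
grip_width: 0.0094
finger_force: 41.2
clock: 6.87
position: [0.5479, -0.1026, 0.2306]
tool_rot: [3.14, 0.0, 3.111]
force: [-0.3, 7.8, 3.0]
grip_width: 0.0092
finger_force: 41.2
[ 0.614  0.528 -0.748  1.774  0.417  1.004  1.245] [ 0.54794978 -0.10257455  0.23059415] [3.14026661e+00 3.64509879e-04 3.11107659e+00] [-0.28148877  7.80627663  3.04618321] [1.32214342 0.29920273 0.05073765] 6.8667
```

```bash
cat > st.py <<'E'
from h import *
s=telemetry.observe();print('>>',s['qpos'].round(3),s['position'].round(4),'yaw',np.degrees(s['tool_rot'][2]).round(1),s['force'].round(1),'M',s['moment'].round(3),s['grip_width'].round(4),s['clock'])
E
python3 -m crank '0.005 0 0.0012 0 0 0 0;0.005 0 0 0 0 0 0;0.005 0 0 0 0 0 5;0.005 0 0 0 0 0 5;0.005 0 0 0 0 0 5;0.005 0 0 0 0 0 5;0.005 0 0 0 0 0 5;0.005 0 0 0 0 0 5' 
python3 st.py
python3 -m crank '0.005 0 0 0 0 0 5;0.005 0 0 0 0 0 5;0.005 0 0 0 0 0 5;0.005 0 0 0 0 0 5;0.005 0 0 0 0 0 5;0.005 0 0 0 0 0 5;0.005 0 0 0 0 0 0;0.005 0 0 0 0 0 0' 
python3 st.py
```

```text
clock: 7.53
position: [0.548, -0.1021, 0.2306]
tool_rot: [3.141, 0.0, 2.582]
force: [-0.4, 4.4, 4.5]
grip_width: 0.0093
finger_force: 41.4
clock: 8.2
position: [0.5482, -0.1019, 0.2306]
tool_rot: [3.141, -0.0, 2.063]
force: [1.1, 5.3, 4.9]
grip_width: 0.0097
finger_force: 41.3Traceback (most recent call last):
  File "st.py", line 2, in <module>
    s=telemetry.observe();print('>>',s['qpos'].round(3),s['position'].round(4),'yaw',np.degrees(s['tool_rot'][2]).round(1),s['force'].round(1),'M',s['moment'].round(3),s['grip_width'].round(4),s['clock'])
                                                                                                                                                                        ^^^^^^^^^^^^^^^^^^^^^
AttributeError: 'float' object has no attribute 'round'
Traceback (most recent call last):
  File "st.py", line 2, in <module>
    s=telemetry.observe();print('>>',s['qpos'].round(3),s['position'].round(4),'yaw',np.degrees(s['tool_rot'][2]).round(1),s['force'].round(1),'M',s['moment'].round(3),s['grip_width'].round(4),s['clock'])
                                                                                                                                                                        ^^^^^^^^^^^^^^^^^^^^^
AttributeError: 'float' object has no attribute 'round'
```

```bash
sed -i "s/s\['grip_width'\].round(4)/round(s['grip_width'],4)/" st.py; python3 st.py
python3 -m crank '0.005 0 0 0 0 0 5;0.005 0 0 0 0 0 5;0.005 0 0 0 0 0 5;0.005 0 0 0 0 0 5;0.005 0 0 0 0 0 5;0.005 0 0 0 0 0 5;0.005 0 0 0 0 0 5;0.005 0 0 0 0 0 5' |grep rot
python3 st.py
python3 -m crank '0.005 0 0 0 0 0 1;0.005 0 0 0 0 0 1;0.005 0 0 0 0 0 1;0.005 0 0 0 0 0 1;0.005 0 0 0 0 0 1;0.005 0 0 0 0 0 1;0.005 0 0 0 0 0 0;0.005 0 0 0 0 0 0' |grep rot
python3 st.py
```

```text
>> [ 0.442  0.474 -0.498  1.783  0.27   0.951  0.324] [ 0.5482 -0.1019  0.2306] yaw 118.2 [1.1 5.3 4.9] M [ 0.997  0.001 -0.035] 0.0097 8.2
tool_rot: [3.14, -0.001, 1.362]
>> [ 0.323  0.453 -0.333  1.789  0.178  0.927 -0.295] [ 0.5486 -0.1017  0.2306] yaw 78.0 [6.1 6.8 1.4] M [ 1.256 -0.723  0.115] 0.0099 8.8667
tool_rot: [3.14, -0.002, 1.261]
>> [ 0.306  0.451 -0.309  1.79   0.165  0.925 -0.384] [ 0.5487 -0.1017  0.2306] yaw 72.3 [5.1 6.7 1.2] M [ 1.294 -0.761 -0.039] 0.0095 9.5333
```

```bash
for i in 1; do
python3 -m crank '0.005 0 0 0 0 0 1;0.005 0 0 0 0 0 1;0.005 0 0 0 0 0 1;0.005 0 0 0 0 0 1;0.005 0 0 0 0 0 1;0.005 0 0 0 0 0 1;0.005 0 0 0 0 0 1;0.005 0 0 0 0 0 1' >/dev/null
python3 st.py
python3 -m crank '0.005 0 0 0 0 0 1;0.005 0 0 0 0 0 1;0.005 0 0 0 0 0 1;0.005 0 0 0 0 0 1;0.005 0 0 0 0 0 1;0.005 0 0 0 0 0 1;0.005 0 0 0 0 0 1;0.005 0 0 0 0 0 1' >/dev/null
python3 st.py; done
```

```text
>> [ 0.282  0.448 -0.276  1.791  0.148  0.921 -0.508] [ 0.5488 -0.1018  0.2306] yaw 64.2 [6.  6.  1.1] M [ 1.26  -0.887  0.086] 0.0094 10.2
>> [ 0.258  0.445 -0.244  1.792  0.13   0.918 -0.631] [ 0.5489 -0.1017  0.2307] yaw 56.3 [5.1 5.2 2.5] M [ 1.148 -1.002  1.631] 0.0097 10.8667
```

```bash

python3 -m crank '0.005 0 0 0 0 0 1;0.005 0 0 0 0 0 1;0.005 0 0 0 0 0 0;0.005 0 0 0 0 0 0;0.005 0 0 0 0 0 0;0.005 0 0 0 0 0 0;0.005 0 0 0 0 0 0;0.005 0 0 0 0 0 0' >/dev/null
python3 st.py
```

```text
>> [ 0.252  0.445 -0.236  1.793  0.127  0.917 -0.66 ] [ 0.5489 -0.1018  0.2307] yaw 54.4 [5.  4.1 2.2] M [ 1.011 -0.992  2.284] 0.0094 11.5333
```

```bash

python3 -m crank '0.01 0 0 0 0 0 -1;0.085 0 0 0 0 0 0;0.085 0 0 0 0 0 0;0.085 0 0 0 0 0 0;0.085 0 0 0 0 0 0;0.085 0 0 -0.005 0 0 0;0.085 0 0 -0.01 0 0 0;0.085 0 0 -0.025 0 0 0' |grep -E "width|force"
python3 -m crank '0.085 0 0 -0.03 0 0 -7;0.085 0 0 -0.02 0 0 -7;0.085 0 0 0 0 0 -7;0.085 0 0 0 0 0 -7;0.085 0 0 0 0 0 -7;0.085 0 0 0 0 0 -7;0.085 0 0 0 0 0 -7;0.085 0 0 0 0 0 -7' >/dev/null
python3 -m crank '0.085 0 0 0 0 0 -7;0.085 0 0 0 0 0 -7;0.085 0 0 0 0 0 -7;0.085 0 0 0 0 0 -7;0.085 0 0 0 0 0 -7;0.085 0 0 0 0 0 -7;0.085 0 0 0 0 0 -7;0.085 0 0 0 0 0 -7' >/dev/null
python3 -m crank '0.085 0 0 0 0 0 -7;0.085 0 0 0 0 0 -7;0.085 0 0 0 0 0 -7;0.085 0 0 0 0 0 -7;0.085 0 0 0 0 0 -6;0.085 0 0 0 0 0 0;0.085 0 0 0 0 0 0;0.085 0 0 0 0 0 0' >/dev/null
python3 st.py
python3 -m crank '0.085 -0.017 0.0197 0 0 0 0;0.085 -0.017 0.0197 0 0 0 0;0.085 -0.017 0.0197 0 0 0 0;0.085 -0.017 0.0197 0 0 0 0;0.085 -0.017 0.0197 0 0 0 0;0.085 -0.017 0.0197 0 0 0 0;0.085 -0.017 0.0194 0 0 0 0;0.085 0 0 0 0 0 0' >/dev/null
python3 st.py
python3 meas.py now | grep -A4 -E "comp"
python3 - <<'E'
from h import *
f=grab_frame("top");g=grab_frame("scene")
a=f["pixels"][145:215,215:325,::-1];b=g["pixels"][165:225,190:300,::-1]
cv2.imwrite("pics/c1.png",np.vstack([cv2.resize(a,(660,420),interpolation=cv2.INTER_CUBIC)[:290],cv2.resize(b,(660,360),interpolation=cv2.INTER_CUBIC)[:300]]))
E
```

```text
force: [-0.1, 0.4, 0.2]
grip_width: 0.0852
finger_force: 0.0
>> [ 0.639  0.431 -0.773  1.665  0.321  1.177  1.723] [ 0.5478 -0.1028  0.3207] yaw -159.1 [ 0.1 -0.  -0.4] M [ 0.018 -0.029  0.031] 0.085 14.2
>> [ 0.291  0.534 -0.774  1.517  0.383  1.246  1.408] [0.6094 0.0741 0.3205] yaw -158.7 [0.3 1.3 0.2] M [0.037 0.026 0.005] 0.0851 14.8667
 comp [226 167  11   9  42] mean [ 0.4829 -0.0288  0.1791] lo [ 0.469 -0.045  0.176] hi [ 0.499 -0.014  0.183]
 comp [200 178  24  26 457] mean [ 0.5593 -0.1041  0.205 ] lo [ 0.49  -0.138  0.176] hi [ 0.586 -0.068  0.253]
    0.19 0.202 266 mean [ 0.5594 -0.1041  0.1971] rect [ 0.5538 -0.1038] [0.0703 0.0627] ax deg 82.7
    0.202 0.212 29 mean [ 0.5544 -0.1061  0.2048] rect [ 0.5521 -0.1043] [0.0479 0.0335] ax deg -152.7
    0.212 0.25 103 mean [ 0.5517 -0.1027  0.2367] rect [ 0.5486 -0.1022] [0.0396 0.0141] ax deg 61.0
 comp [263 187  20  22 283] mean [0.6219 0.0677 0.2069] lo [0.593 0.042 0.176] hi [0.642 0.1   0.229]
    0.19 0.202 26 mean [0.6318 0.0649 0.1969] rect [0.63   0.0673] [0.0414 0.0157] ax deg 74.8
    0.202 0.212 26 mean [0.6303 
[... 868 characters left out ...]
145 -0.0412  0.1999] lo [ 0.703 -0.055  0.176] hi [ 0.73  -0.028  0.21 ]
    0.19 0.202 21 mean [ 0.716  -0.0441  0.1992] rect [ 0.7162 -0.0427] [0.0266 0.0222] ax deg 174.0
    0.202 0.212 34 mean [ 0.7154 -0.0403  0.2055] rect [ 0.7165 -0.0406] [0.0258 0.0234] ax deg 70.4
 comp [302 139  11  10  65] mean [ 0.7073 -0.1664  0.181 ] lo [ 0.69  -0.185  0.176] hi [ 0.724 -0.148  0.189]
 comp [289 176  12  16  98] mean [ 0.5572 -0.1207  0.2033] lo [ 0.528 -0.139  0.177] hi [ 0.583 -0.097  0.253]
    0.19 0.202 78 mean [ 0.5597 -0.1212  0.1966] rect [ 0.5601 -0.1229] [0.0625 0.0259] ax deg -145.3
    0.212 0.25 12 mean [ 0.5426 -0.1148  0.2447] rect [ 0.5438 -0.1145] [0.0196 0.006 ] ax deg -136.1
```

View pics/c1.png

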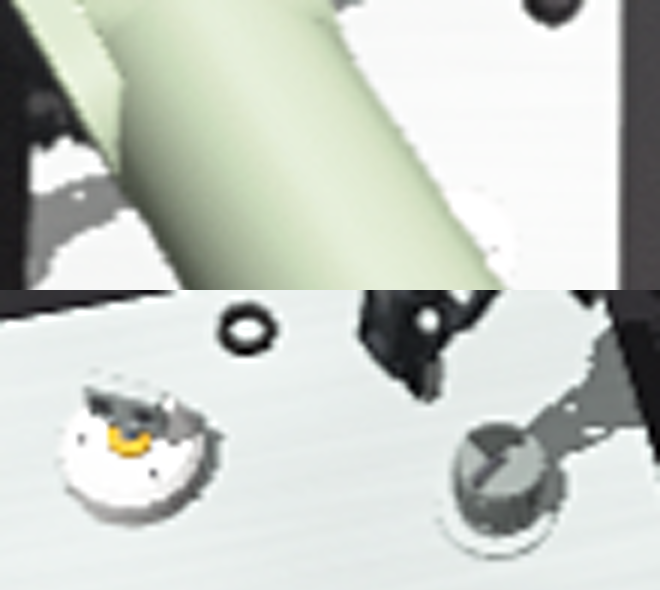

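```bash

python3 -m crank '0.085 -0.003 -0.006 0.015 0 0 0;0.085 0 0 0.02 0 0 0;0.085 0 0 0.02 0 0 0;0.085 0 0 0.02 0 0 0;0.085 0 0 0.015 0 0 0;0.085 0 0 0.013 0 0 0;0.085 0 0 0.0125 0 0 0;0.085 0 0 0 0 0 0' >/dev/null
python3 st.py
python3 -m crank '0.06 0 0 0 0 0 0;0.05 0 0 0 0 0 0;0.045 0 0 0 0 0 0;0.03 0 0 0 0 0 0;0.03 0 0 0 0 0 0;0.03 0 0 0 0 0 0;0.03 0 0 0 0 0 0;0.03 0 0 0 0 0 0' 40 >/dev/null
python3 st.py
```

```text
>> [ 0.273  0.652 -0.718  1.642  0.482  1.036  1.343] [0.6133 0.0632 0.2024] yaw -158.9 [-0.1  0.2  0.5] M [ 0.047  0.005 -0.038] 0.0849 15.7333
>> [ 0.27   0.646 -0.725  1.638  0.476  1.038  1.344] [0.6138 0.0692 0.2074] yaw -158.6 [-12.5  20.4  21.6] M [4.506 2.629 0.053] 0.0432 16.4
```

```bash

python3 -m crank '0.055 0 0.002 0 0 0 0;0.055 0 0.004 0 0 0 0;0.055 0 0 0 0 0 0;0.055 0 0 0 0 0 0;0.03 0 0 0 0 0 0;0.03 0 0 0 0 0 0;0.03 0 0 0 0 0 0;0.03 0 0 0 0 0 0' 40 >/dev/null
python3 st.py
```

```text
>> [ 0.265  0.647 -0.721  1.643  0.48   1.036  1.334] [0.6119 0.0695 0.205 ] yaw -158.8 [-1.8  0.2  4.7] M [-0.073  0.374  0.028] 0.0432 17.0667
```

```bash

python3 -m crank '0.03 0 0 0.0001 0 0 5;0.03 0 0 0.0001 0 0 5;0.03 0 0 0.0001 0 0 5;0.03 0 0 0.0001 0 0 5;0.03 0 0 0.0001 0 0 5;0.03 0 0 0.0001 0 0 5;0.03 0 0 0.0001 0 0 5;0.03 0 0 0.0001 0 0 5' >/dev/null
python3 st.py
python3 -m crank '0.03 0 0 0.0001 0 0 5;0.03 0 0 0.0001 0 0 5;0.03 0 0 0.0001 0 0 5;0.03 0 0 0.0001 0 0 5;0.03 0 0 0.0001 0 0 5;0.03 0 0 0.0001 0 0 5;0.03 0 0 0.0001 0 0 5;0.03 0 0 0.0001 0 0 5' >/dev/null
python3 st.py
python3 -m crank '0.03 0 0 0.0001 0 0 3;0.03 0 0 0.0001 0 0 3;0.03 0 0 0.0001 0 0 3;0.03 0 0 0.0001 0 0 3;0.03 0 0 0.0001 0 0 3;0.03 0 0 0.0001 0 0 3;0.03 0 0 0.0001 0 0 3;0.03 0 0 0.0001 0 0 3' >/dev/null
python3 st.py
```

```text
>> [ 0.16   0.608 -0.555  1.65   0.365  0.988  0.722] [0.6119 0.0716 0.2042] yaw 161.0 [-2.1 10.   2. ] M [2.442 0.191 0.076] 0.0429 17.7333
>> [ 0.048  0.581 -0.385  1.655  0.252  0.95   0.116] [0.6131 0.0733 0.2037] yaw 121.1 [ 9.2 17.8 -4.6] M [ 4.011 -2.173  0.11 ] 0.0431 18.4
>> [-0.021  0.57  -0.282  1.659  0.184  0.931 -0.244] [0.6142 0.0737 0.2032] yaw 97.2 [16.8 19.5 -6.4] M [ 4.239 -3.687  0.116] 0.0431 19.0667
```

```bash

python3 -m crank '0.055 0 0 0 0 0 0;0.055 0 0.002 0 0 0 0;0.055 0.0011 0.0019 0 0 0 0;0.055 0 0 0 0 0 0;0.055 0 0 0 0 0 0;0.055 0 0 0 0 0 0;0.055 0 0 0 0 0 0;0.055 0 0 0 0 0 0' 40 >/dev/null
python3 st.py
```

```text
>> [-0.022  0.576 -0.279  1.651  0.187  0.941 -0.243] [0.6156 0.0711 0.2024] yaw 97.2 [-0.2  0.8  0.2] M [-0.036  0.012 -0.002] 0.055 19.7333
```

```bash

python3 -m crank '0.055 -0.0004 -0.001 0 0 0 0;0.03 0 0 0 0 0 0;0.03 0 0 0 0 0 0;0.03 0 0 0 0 0 0;0.03 0 0 0 0 0 0;0.03 0 0 0 0 0 0;0.03 0 0 0 0 0 0;0.03 0 0 0 0 0 0' 40 >/dev/null
python3 st.py
python3 -m crank '0.03 0 0 0 0 0 1;0.03 0 0 0 0 0 1;0.03 0 0 0 0 0 1;0.03 0 0 0.0001 0 0 1;0.03 0 0 0 0 0 1;0.03 0 0 0 0 0 1;0.03 0 0 0 0 0 1;0.03 0 0 0.0001 0 0 1' >/dev/null
python3 st.py
python3 -m crank '0.03 0 0 0 0 0 1;0.03 0 0 0 0 0 1;0.03 0 0 0 0 0 1;0.03 0 0 0.0001 0 0 1;0.03 0 0 0 0 0 1;0.03 0 0 0 0 0 1;0.03 0 0 0 0 0 1;0.03 0 0 0.0001 0 0 1' >/dev/null
python3 st.py
```

```text
>> [-0.021  0.574 -0.279  1.653  0.187  0.94  -0.243] [0.615  0.0707 0.2028] yaw 97.2 [ 1.  -1.6  5.8] M [-0.204 -0.249 -0.023] 0.0429 20.4
>> [-0.045  0.571 -0.244  1.655  0.163  0.935 -0.364] [0.615  0.0707 0.2026] yaw 89.1 [1.3 0.2 6.8] M [-0.116 -0.176  0.038] 0.043 21.0667
>> [-0.068  0.569 -0.209  1.656  0.14   0.93  -0.484] [0.615  0.0708 0.2024] yaw 81.1 [ 1.  -1.5  7.2] M [-0.086 -0.124  0.04 ] 0.0434 21.7333
```

Well centred now; continuing to the stop.

```bash

python3 -m crank '0.03 0 0 0 0 0 1;0.03 0 0 0 0 0 1;0.03 0 0 0 0 0 1;0.03 0 0 0.0001 0 0 1;0.03 0 0 0 0 0 1;0.03 0 0 0 0 0 1;0.03 0 0 0 0 0 1;0.03 0 0 0.0001 0 0 1' >/dev/null
python3 st.py
python3 -m crank '0.03 0 0 0 0 0 1;0.03 0 0 0 0 0 1;0.03 0 0 0 0 0 1;0.03 0 0 0.0001 0 0 1;0.03 0 0 0 0 0 1;0.03 0 0 0 0 0 1;0.03 0 0 0 0 0 1;0.03 0 0 0.0001 0 0 1' >/dev/null
python3 st.py
```

```text
>> [-0.092  0.567 -0.174  1.658  0.117  0.926 -0.604] [0.615  0.0708 0.2022] yaw 73.1 [1.8 0.3 7.7] M [-0.073 -0.057 -0.016] 0.0434 22.4
>> [-0.116  0.566 -0.139  1.659  0.093  0.921 -0.724] [0.6153 0.0713 0.202 ] yaw 65.2 [4.4 2.8 6.6] M [ 0.563 -0.977  1.125] 0.043 23.0667
```

```bash

python3 -m crank '0.03 0 0 0 0 0 1;0.03 0 0 0 0 0 0;0.03 0 0 0 0 0 0;0.03 0 0 0 0 0 0;0.03 0 0 0 0 0 0;0.03 0 0 0 0 0 0;0.03 0 0 0 0 0 0;0.03 0 0 0 0 0 0' >/dev/null
python3 st.py
python3 -m crank '0.03 0 0 0 0 0 -0.5;0.03 0 0 0 0 0 0;0.03 0 0 0 0 0 0;0.03 0 0 0 0 0 0;0.03 0 0 0 0 0 0;0.03 0 0 0 0 0 0;0.03 0 0 0 0 0 0;0.03 0 0 0 0 0 0' >/dev/null
python3 st.py
python3 -m crank '0.03 0 0 0 0 0 -0.5;0.03 0 0 0 0 0 0;0.03 0 0 0 0 0 0;0.03 0 0 0 0 0 0;0.03 0 0 0 0 0 0;0.03 0 0 0 0 0 0;0.03 0 0 0 0 0 0;0.03 0 0 0 0 0 0' >/dev/null
python3 st.py
python3 -m crank '0.03 0 0 0 0 0 -1;0.03 0 0 0 0 0 0;0.03 0 0 0 0 0 0;0.03 0 0 0 0 0 0;0.03 0 0 0 0 0 0;0.03 0 0 0 0 0 0;0.03 0 0 0 0 0 0;0.03 0 0 0 0 0 0' >/dev/null
python3 st.py
```

```text
>> [-0.119  0.566 -0.135  1.659  0.09   0.921 -0.738] [0.6153 0.0713 0.202 ] yaw 64.2 [4.4 1.7 4.5] M [ 0.484 -0.987  0.892] 0.043 23.7333
>> [-0.117  0.566 -0.137  1.659  0.092  0.921 -0.731] [0.6153 0.0713 0.202 ] yaw 64.7 [3.8 3.2 5.8] M [ 0.462 -0.966  0.776] 0.0431 24.4
>> [-0.116  0.566 -0.139  1.659  0.093  0.922 -0.723] [0.6153 0.0713 0.202 ] yaw 65.2 [3.7 2.3 5.1] M [ 0.531 -0.948  0.594] 0.0429 25.0667
>> [-0.113  0.566 -0.144  1.659  0.096  0.922 -0.709] [0.6153 0.0713 0.202 ] yaw 66.2 [4.1 2.9 6.2] M [ 0.532 -0.944  0.279] 0.0434 25.7333
```

```bash

python3 -m crank '0.03 0 0 -0.0001 0 0 -2;0.03 0 0 -0.0001 0 0 -4;0.03 0 0 -0.0001 0 0 -5;0.03 0 0 -0.0001 0 0 -5;0.03 0 0 -0.0001 0 0 -5;0.03 0 0 -0.0001 0 0 -5;0.03 0 0 -0.0001 0 0 -5;0.03 0 0 -0.0001 0 0 -4' >/dev/null
python3 st.py
python3 -m crank '0.03 0 0 -0.0001 0 0 -4;0.03 0 0 -0.0001 0 0 -5;0.03 0 0 -0.0001 0 0 -5;0.03 0 0 -0.0001 0 0 -5;0.03 0 0 -0.0001 0 0 -5;0.03 0 0 -0.0001 0 0 -5;0.03 0 0 -0.0001 0 0 -5;0.03 0 0 -0.0001 0 0 -4' >/dev/null
python3 st.py
python3 -m crank '0.03 0 0 -0.0001 0 0 -5;0.03 0 0 -0.0001 0 0 -5;0.03 0 0 -0.0001 0 0 -4;0.03 0 0 -0.0001 0 0 -3;0.03 0 0 0 0 0 -1.1;0.03 0 0 0 0 0 0;0.03 0 0 0 0 0 0;0.03 0 0 0 0 0 0' >/dev/null
python3 st.py
python3 - <<'E'
from h import *
g=grab_frame("scene");f=grab_frame("top")
b=cv2.resize(g["pixels"][165:240,180:310,::-1],(780,450),interpolation=cv2.INTER_CUBIC)
cv2.imwrite("pics/c2.png",b)
E
```

```text
>> [-0.009  0.576 -0.298  1.652  0.198  0.942 -0.179] [0.615  0.0713 0.2028] yaw 101.4 [2.4 2.4 6.7] M [ 0.643 -0.502 -0.068] 0.043 26.4
>> [ 0.1    0.596 -0.462  1.646  0.307  0.972  0.395] [0.6148 0.0711 0.2035] yaw 139.4 [0.9 1.4 7.9] M [ 0.433 -0.144 -0.112] 0.0427 27.0667
>> [ 0.149  0.609 -0.538  1.643  0.358  0.989  0.665] [0.6147 0.071  0.204 ] yaw 157.2 [0.7 2.1 8.6] M [ 0.291 -0.055  0.009] 0.043 27.7333
```

View pics/c2.png

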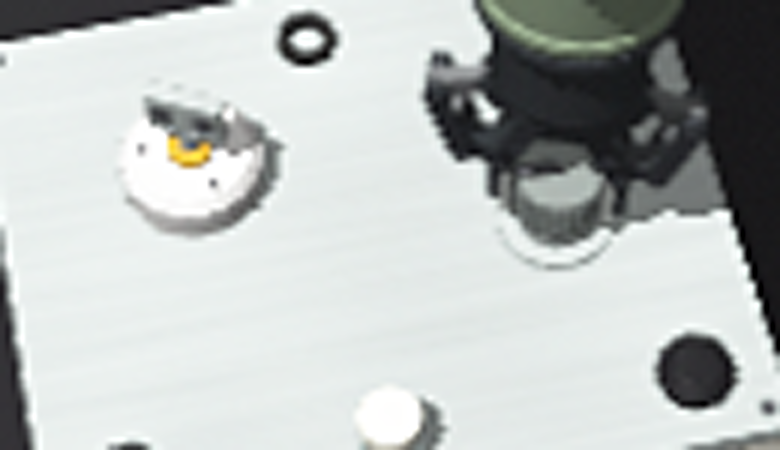

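The view shows the key still wound, at about (190,140), and the cap held in the fingers at (560,205). The ring at (307,40) and the jar at (388,415) have not moved.

```bash
python3 -c "
from workcell import bot
print(bot.job_done())"
```

```text
the job is handed in; nothing more can be done
None
```

I wound the key clockwise to its stop, bottomed out the vent cap and backed it off about 90°, and handed the job in at about 28 s with the cap still held in the fingers. I judged both stops from the rise in wrist torque.

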